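# Power up the bench extraction for sanding

### The arm

A 6-joint arm with a two-finger parallel gripper is mounted at the origin on a cart in front of the work surface, level with it; the furniture and walls round the work are solid. World frame = base frame: x ahead of the robot, y to its left, z up, the work surface at z = 0. Lengths are in m, angles in rad, forces in N, time in s.
With the tool pointing down it reaches from about 0.375 to 0.975 m from the base axis. Payload 3.8 kg.
Tool frame: the origin (TCP) lies midway between the tips of the shut fingers; the grasp point (between the pads) lies 19 mm behind it; z points along the fingers, y is the line along which they close (so a half turn about z gives the same grasp; the last joint's range is limited). The gripper opens to 85 mm and grips with 20 to 120 N. Pads are 22 mm wide; open, the fingers measure 114 mm over their backs; the gripper's body (76 mm by 85 mm) begins 54 mm behind the grasp point. The pads swing forward as they close: fully open they stand 13 mm farther back than shut.
Start: joints at [1.183, 0.264, 1.604, -0, 1.274, -0.037], TCP at [0.232, 0.634, 0.231] pointing down, gripper open.
Joint ranges: [-2.63, 2.63], [-0.94, 2.18], [0.31, 2.57], [-1.31, 4.45], [0, 2.66], [-2.55, 2.55]. Speed limits (rad/s): [2.57, 2.57, 3.14, 3.14, 3.14, 3.14].

### API

Orientations are given as a rotation vector (axis times angle).
In Python, from workcell import bot gives the robot as it stands.
- The arm moves only by the tool step_arm, never from a script. Its argument "motion" is a list of rows, each a list of 5 numbers: the finger opening in cm, from 0 to 8.54, then the shift along the tool's x, y, z in cm, then the turn about the tool's z in degrees. In form: [[claw, dx, dy, dz, twist], ...]. A call has 1 to 20 rows; each row is the pose to reach, as a shift and turn from the pose commanded when the call began, along the tool's axes at that moment; what a row does not reach only later rows make up. A row lasts 1/10 s, in which the tool goes at most 50 mm and 8.59 degrees, less where a joint would pass 70% of its speed; a pose out of reach is approached as far as the arm can. A call with a gripper value outside its range is refused whole. The fingers move at their own pace and stop on an object; "force" is the grip in N (left out, the last holds). Time passes only in rows, so rows that repeat a pose let the fingers close. It gives the time, the measured TCP pose, the force, the opening and the grip force at its end, in the units of the state.
- bot.read_state(): the state, without advancing time (a new reading comes with each control period).
- bot.read_camera(name): name is "scene" or "side" or "wrist"; returns (picture, depth): 384x512x3 uint8, red, green, blue; 384x512 float32, m along the optical axis (not along the pixel's ray), 0 where there is no reading.
- bot.calibration(name): a dict with "mtx" (3x3 intrinsics, pixels), "origin" and "orientation" of the camera in the world; the wrist camera has in their place "T_tool_cam" (4x4, takes a point from camera to tool coordinates, whose origin is the TCP and whose axes are the flange's). Camera axes: x right, y up, looking along -z (the intrinsics and any distortion apply to the point x, -y, -z); pixel columns grow to the right and rows downward; lengths in m; the calibration is good to about 2 mm. A picture is of the moment at which its call begins: read the wrist's pose just before it. calibration takes no time and is no camera call.
- bot.finish_job(): hands the job in; it is judged then, once.
The state is a dict: "time": time; "q": joint angles; "joint_vel": joint speeds; "joint_torque": joint torques, N m; "tool_pos": TCP position; "tcp_rot": TCP orientation; "wrist_force": force on the tool from outside, world axes, zero at the start; "torque": the same for the moment, N m; "width": opening from 0.0 (shut) to 1.0 (fully open); "grip_force": force on a finger pad.
Only numpy, scipy, OpenCV 4.12 (cv2) and the standard library are available. Lean on these libraries where they do the work, as an engineer would, in place of code of your own. Each camera call takes 0.05 s, during which the arm holds its last target. There are 200 camera calls.

### The job

Get the dust extraction running: on the grey power console press the white-striped far end of the red main rocker until it is fully over, then do the same with the blue extractor rocker, and then press the green start button of the black remote fully down and let it come up again. Press the remote where it lies, without lifting it or shoving it along the bench. Leave its red stop button, the yellow rocker and the other things on the bench alone.

Things in the scene. Friction and masses are not known exactly. Their poses are not given: they have to be found in the camera images.
- console: grey power console fixed to the bench, 150 (x) x 270 (y) x 45 mm high; origin at the centre of its underside, x away from the robot, y along its length. Three white-striped rockers (red, blue, yellow, in any order) stand in a row along y, 85 mm apart, 30 mm to the -x side of its centre line; three round flat sockets are behind them. Rockers are tipped about the console's y axis, their white-striped ends are at +x
- main_rocker (a joint): red rocker (main switch): 0 = off (as found, within 0.04), 0.35 rad = fully on; it stays where it is left. Its two faces are each 30 mm long and 34 mm wide and meet in a crease, on the hinge axis, 52 mm above the bench. Off: the face nearer the robot lies level and the striped far face slopes up by 0.35 rad. On: the striped face lies level, 52 mm above the bench, 4 mm proud of the black frame round it. Turning it takes about 4.5 N, 18 mm from the crease
- main_rocker_end (a point): point on the striped far face of the red rocker, on its centre line, 18 mm from the crease: press here straight down; about 58 mm above the bench when off, 52 mm when on. It moves with the rocker
- extractor_rocker (a joint): blue rocker (extractor outlet): 0 = off (as found, within 0.04), 0.35 rad = fully on; it stays where it is left. Its two faces are each 30 mm long and 34 mm wide and meet in a crease, on the hinge axis, 52 mm above the bench. Off: the face nearer the robot lies level and the striped far face slopes up by 0.35 rad. On: the striped face lies level, 52 mm above the bench, 4 mm proud of the black frame round it. Turning it takes about 4.5 N, 18 mm from the crease
- extractor_rocker_end (a point): point on the striped far face of the blue rocker, on its centre line, 18 mm from the crease: press here straight down; about 58 mm above the bench when off, 52 mm when on. It moves with the rocker
- spare_rocker (a joint): yellow rocker (spare outlet, stays off): 0 = off (as found, within 0.04), 0.35 rad = fully on; it stays where it is left. Its two faces are each 30 mm long and 34 mm wide and meet in a crease, on the hinge axis, 52 mm above the bench. Off: the face nearer the robot lies level and the striped far face slopes up by 0.35 rad. On: the striped face lies level, 52 mm above the bench, 4 mm proud of the black frame round it. Turning it takes about 4.5 N, 18 mm from the crease
- spare_rocker_end (a point): point on the striped far face of the yellow rocker, on its centre line, 18 mm from the crease: press here straight down; about 58 mm above the bench when off, 52 mm when on. It moves with the rocker
- remote: loose black remote with a grey face and rubber feet, 70 (x) x 140 (y) x 26 mm, about 0.3 kg, lying flat at any yaw; origin at the centre of its underside, z up. The green button is 31 mm to +y of its centre, the red stop button 31 mm to -y
- start_button (a joint): green round start button on the remote, 28 mm across: 0 = up, 0.005 m = fully pressed; springs back up; starts to move at about 2 N and is fully down at 6 N
- start_button_top (a point): centre of the top face of the green button, 37 mm above the bench (11 mm above the remote's case) when up; moves down with it
- stop_button (a joint): red round stop button on the remote, 28 mm across: 0 = up, 0.005 m = fully pressed; springs back up; starts to move at about 2 N and is fully down at 6 N
- stop_button_top (a point): centre of the top face of the red button, 37 mm above the bench (11 mm above the remote's case) when up; moves down with it
- cork_block: loose cork sanding block, 64 x 107 x 35 mm, origin at the centre of its underside; leave alone
- tape_measure: loose yellow tape measure, 36 x 88 x 62 mm, origin at the centre of its underside; leave alone
- rubbing_block: loose white rubbing block, 36 x 92 x 26 mm, origin at the centre of its underside; leave alone
- screw_tin: loose round open tin of screws, 77 mm across, 30 mm high, origin at the centre of its underside; leave alone
Not all that is in view belongs to the job. What is shaped like the remote but orange is not meant.

How it is judged:
On the way, in this order (a step that is already met when the one before it is completed fails the run):
1. the red main rocker is fully over (on) (value of joint main_rocker above 0.28 rad), for 0.2 s.
2. the blue extractor rocker is fully over (on) (value of joint extractor_rocker above 0.28 rad), for 0.2 s.
3. the green start button is pressed down (value of joint start_button above 0.0035 m), for 0.05 s.
At the end, for the whole second after the job is handed in: red and blue rockers on (over 0.28 of 0.35 rad), yellow rocker off (under 0.1 rad), both remote buttons up (within 1.5 mm), the remote lying flat and at rest within 40 mm of where it was (value of joint each of main_rocker, extractor_rocker above 0.28 rad and value of joint spare_rocker below 0.1 rad and value of joint each of start_button, stop_button below 0.0015 m and height (world z) of remote below 0.006 m and angle between remote's own z axis and vertical below 0.1 rad and distance of remote from where it was at the start of the episode below 0.04 m and linear speed of remote below 0.02 m/s); the robot touches nothing.
It fails at once if the blue rocker is switched before the red one is on (value of joint extractor_rocker above 0.14 rad and value of joint main_rocker below 0.25 rad).
It fails at once if the start button is pressed before both rockers are on (value of joint start_button above 0.002 m and value of joint any of main_rocker, extractor_rocker below 0.25 rad).
It fails at once if the red stop button is pressed or the yellow rocker is switched (value of joint stop_button above 0.002 m or value of joint spare_rocker above 0.12 rad).
It fails at once if the remote is lifted, tipped or shoved more than 40 mm (height (world z) of remote above 0.015 m or angle between remote's own z axis and vertical above 0.25 rad or distance of remote from where it was at the start of the episode above 0.04 m).
It fails at once if another loose thing on the bench is moved more than 20 mm (distance of any of cork_block, tape_measure, rubbing_block, screw_tin from where it was at the start of the episode above 0.02 m).
It also fails if it takes over 51 s, if anything falls off the work surface, if the arm or the gripper's body presses on something with over 40 N, if the wrist force passes 120 N, or if a joint passes its speed limit or range.

## Working session

There is one attempt and no reset: what is moved stays moved. The work goes in short steps, Python scripts to look and compute and a tool call to move; the robot and the scene stay as the last step left them, time stands still between calls to the robot, and variables do not carry over. Pictures are saved under pics/ and viewed, at most 10 in all, crops included, and the job is handed in when it is done.

Besides the shell and the picture viewer there is one more tool, called as name(argument=value, ...) on one line, values as JSON. step_arm: Moves the arm, as the interface text tells. Its arguments: {"type":"object","properties":{"motion":{"type":"array","items":{"type":"array","items":{"type":"number"}}},"force":{"type":"number"}},"required":["motion"]}

```bash
mkdir -p pics
cat > h.py <<'E'
import numpy as np,cv2
from scipy.spatial.transform import Rotation as R
from workcell import bot
def cam(n):
    s=bot.read_state(); im,d=bot.read_camera(n); c=bot.calibration(n)
    if n=='wrist':
        T=np.eye(4);T[:3,:3]=R.from_rotvec(s['tcp_rot']).as_matrix();T[:3,3]=s['tool_pos'];T=T@np.array(c['T_tool_cam'])
    else:
        T=np.eye(4);o=np.array(c['orientation']);T[:3,:3]=o if o.shape==(3,3) else R.from_rotvec(o).as_matrix();T[:3,3]=c['origin']
    return im,d,np.array(c['mtx']),T
def pts(d,K,T):
    v,u=np.mgrid[:d.shape[0],:d.shape[1]]
    p=np.stack([(u-K[0,2])/K[0,0]*d,-(v-K[1,2])/K[1,1]*d,-d],-1)
    return p@T[:3,:3].T+T[:3,3]
E
python3 - <<'E'
from h import *
for n in('scene','side'):
    im,d,K,T=cam(n); np.savez(n,im=im,d=d,K=K,T=T)
    cv2.imwrite(f'pics/{n}0.png',im[...,::-1]); print(n,T.round(3).tolist(),bot.calibration(n).keys())
s=bot.read_state();print(s)
E
```

```text
scene [[0.875, 0.268, -0.404, -0.046], [-0.484, 0.464, -0.742, -1.043], [-0.012, 0.844, 0.535, 0.891], [0.0, 0.0, 0.0, 1.0]] dict_keys(['mtx', 'origin', 'orientation'])
side [[-0.996, 0.059, -0.067, 0.492], [-0.086, -0.424, 0.901, 1.385], [0.024, 0.904, 0.428, 0.659], [0.0, 0.0, 0.0, 1.0]] dict_keys(['mtx', 'origin', 'orientation'])
{'time': 0.1, 'q': array([ 1.18311942e+00,  2.64696356e-01,  1.60523777e+00,  9.83170073e-07,
        1.27371821e+00, -3.68705245e-02]), 'joint_vel': array([ 0.00090602, -0.00237172, -0.00181167,  0.00077587,  0.00035284,
        0.00074883]), 'joint_torque': array([ 1.17581338e-03, -5.16711581e+01, -3.68588483e+01,  8.96459483e-05,
        6.30605151e-03, -2.07831226e-05]), 'tool_pos': array([0.23169814, 0.63327928, 0.23007386]), 'tcp_rot': array([-0.54814839, -3.09295904,  0.00316196]), 'wrist_force': array([ 1.15991325,  0.55695591, -0.78137757]), 'torque': array([-0.00959743, -0.01666563, -0.02467672]), 'grip_force': 0.0, 'width': 0.9970644901898381}
```

View pics/scene0.png

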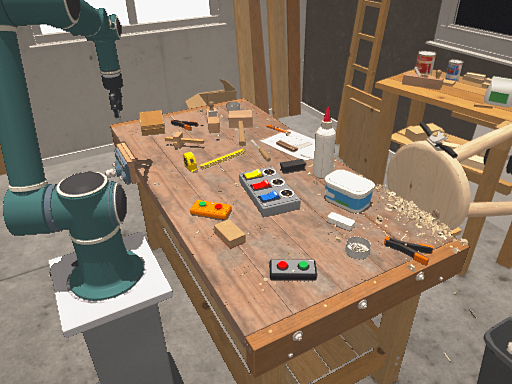

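View pics/side0.png

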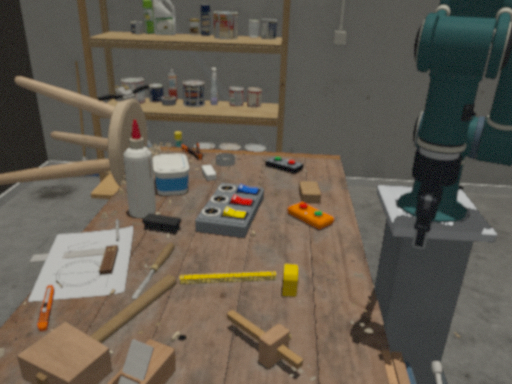

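The scene view shows the yellow, red and blue rockers at about (253,174), (262,185) and (270,196). The black remote has its red button at (282,265) and green at (304,265). I'll measure them by colour and depth.

Run:
```python
from h import *
rois={'scene':{'Y':(253,174,12),'R':(262,185,11),'B':(270,196,11),'stop':(282,265,9),'start':(304,265,9)},
'side':{'Y':(236,213,13),'R':(242,201,11),'B':(248,189,11),'stop':(278,162,6),'start':(291,163,6)}}
hue={'Y':(22,35),'R':(-8,8),'B':(100,125),'stop':(-8,8),'start':(45,90)}
for n in rois:
    z=np.load(n+'.npz');im,d=z['im'],z['d'];P=pts(d,z['K'],z['T'])
    hsv=cv2.cvtColor(im,cv2.COLOR_RGB2HSV).astype(int);h=hsv[...,0].copy()
    b=P[...,2];
    for k,(u,v,r) in rois[n].items():
        lo,hi=hue[k];hh=np.where(h>160,h-180,h) if lo<0 else h
        m=(hh>=lo)&(hh<=hi)&(hsv[...,1]>120)&(hsv[...,2]>60)&(d>0)
        w=np.zeros_like(m);w[v-r:v+r+1,u-r:u+r+1]=1;m&=w
        q=P[m];print(n,k,m.sum(),'med',np.median(q,0).round(4),'mean',q.mean(0).round(4),'min',np.percentile(q,3,0).round(3),'max',np.percentile(q,97,0).round(3))
    # console top: z 40..50mm near 
    c=P[(P[...,2]>.038)&(P[...,2]<.062)&(d>0)]
    c0=c[(abs(c[:,0]-.6)<.35)&(abs(c[:,1])<.4)]
    print(n,'z of bench', np.median(b[(abs(P[...,0]-.55)<.2)&(abs(P[...,1]+.1)<.3)]).round(4))
a=[np.load(n+'.npz') for n in rois]
i=np.concatenate([cv2.resize(a[0]['im'][155:290,220:340],None,fx=4,fy=4,interpolation=cv2.INTER_CUBIC),])
cv2.imwrite('pics/crop.png',i[...,::-1])
```

```text
scene Y 93 med [0.6255 0.2209 0.0539] mean [0.6238 0.224  0.0536] min [0.593 0.202 0.047] max [0.654 0.256 0.061]
scene R 109 med [0.614  0.1353 0.0533] mean [0.6124 0.1387 0.0537] min [0.581 0.122 0.046] max [0.642 0.165 0.063]
scene B 117 med [0.5995 0.054  0.0534] mean [0.5986 0.0552 0.0532] min [0.57  0.037 0.047] max [0.629 0.083 0.059]
scene stop 66 med [ 0.4597 -0.2596  0.0364] mean [ 0.4599 -0.2592  0.0354] min [ 0.448 -0.271  0.028] max [ 0.473 -0.245  0.04 ]
scene start 58 med [ 0.5136 -0.2919  0.0364] mean [ 0.5134 -0.2908  0.0359] min [ 0.502 -0.302  0.031] max [ 0.524 -0.279  0.039]
scene z of bench 0.0004
side Y 170 med [0.6246 0.2335 0.0506] mean [0.6234 0.2303 0.0508] min [0.594 0.198 0.043] max [0.654 0.247 0.058]
side R 137 med [0.6126 0.1523 0.0507] mean [0.6113 0.1484 0.0513] min [0.582 0.127 0.045] max [0.64  0.165 0.06 ]
side B 111 med [0.5997 0.0678 0.0507] mean [0.5989 0.0644 0.051 ] min [0.571 0.044 0.046] max [0.629 0.08  0.058]
  return _methods._mean(a, axis=axis, dtype=dtype,
  ret = um.true_divide(
<stdin>:13: RuntimeWarning: Mean of empty slice.
Traceback (most recent call last):
IndexError: index -1 is out of bounds for axis 0 with size 0
```

```bash
cat >> h.py <<'E'
def delta(x,y,z,yaw=None):
    s=bot.read_state();M=R.from_rotvec(s['tcp_rot']).as_matrix()
    print('t',s['time'],'pos',s['tool_pos'].round(4),'cm',(M.T@(np.array([x,y,z])-s['tool_pos'])*100).round(2),'-x heading',np.degrees(np.arctan2(-M[1,0],-M[0,0])).round(2),'z',M[:,2].round(3),'F',s['wrist_force'].round(1),'w',s['width'])
E
python3 - <<'E'
from h import *
Y,Rd,B=map(np.array,[(.6236,.2272),(.6118,.1436),(.5987,.0598)])
v=(Y-B)/np.linalg.norm(Y-B);x=np.array([v[1],-v[0]]);c=(Y+Rd+B)/3
print(v,c+.018*x,c-.085*v+.018*x)
e=c+.018*x;delta(*e,.10)
# side-view check of remote buttons and crop
z=np.load('side.npz');im=z['im'];P=pts(z['d'],z['K'],z['T'])
K,T=z['K'],z['T']
for p in[(.5135,-.2912,.037),(.46,-.2595,.037)]:
    q=T[:3,:3].T@(np.array(p)-T[:3,3]);u,w=K[0,0]*q[0]/-q[2]+K[0,2],K[1,1]*-q[1]/-q[2]+K[1,2];print(u,w,im[int(round(w))-1:int(round(w))+2,int(round(u))].tolist())
a=np.load('scene.npz')['im'];cv2.imwrite('pics/crop.png',cv2.resize(a[155:290,220:340,::-1],None,fx=4,fy=4,interpolation=cv2.INTER_CUBIC))
E
```

```text
[0.14712682 0.98911764] [0.62917078 0.14088505] [0.616665   0.05681005]
t 0.1 pos [0.2317 0.6333 0.2301] cm [-54.25 -32.55  13.07] -x heading -20.1 z [-0.001 -0.002 -1.   ] F [ 1.2  0.6 -0.8] w 0.9970644901898381
277.6992994531137 156.66394812713358 [[109, 128, 73], [69, 133, 64], [44, 129, 63]]
291.3636250959431 160.27231178223508 [[158, 94, 77], [180, 75, 60], [186, 41, 29]]
```

View pics/crop.png

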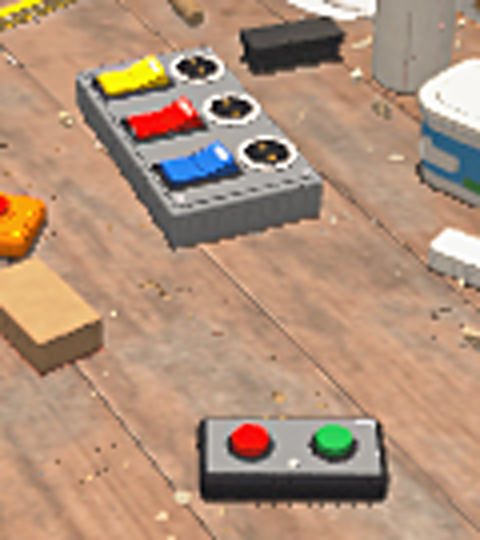

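The crop confirms red in the middle, blue nearest the remote, and the striped ends toward the sockets. Both buttons match across the two views. Next I move above the red rocker's end.

step_arm(motion=[[0,-54.2,-32.6,8,-11.5],[0,-54.2,-32.6,8,-11.5],[0,-54.2,-32.6,8,-11.5],[0,-54.2,-32.6,8,-11.5],[0,-54.2,-32.6,8,-11.5],[0,-54.2,-32.6,8,-11.5],[0,-54.2,-32.6,8,-11.5],[0,-54.2,-32.6,8,-11.5],[0,-54.2,-32.6,8,-11.5],[0,-54.2,-32.6,8,-11.5],[0,-54.2,-32.6,8,-11.5],[0,-54.2,-32.6,8,-11.5],[0,-54.2,-32.6,8,-11.5],[0,-54.2,-32.6,8,-11.5],[0,-54.2,-32.6,8,-11.5],[0,-54.2,-32.6,8,-11.5],[0,-54.2,-32.6,10,-11.5],[0,-54.2,-32.6,10,-11.5]])

```text
time: 1.9
tool_pos: [0.6261, 0.1426, 0.129]
tcp_rot: [-0.232, -3.128, 0.001]
wrist_force: [-0.2, -0.7, -0.5]
width: 0.001
grip_force: 0.0
```

Run:
```python
from h import *
delta(.6292,.1409,.052)
im,d,K,T=cam('wrist');cv2.imwrite('pics/w1.png',im[...,::-1])
P=pts(d,K,T);hsv=cv2.cvtColor(im,cv2.COLOR_RGB2HSV).astype(int);h=hsv[...,0]
for k,m in{'R':(h<8)|(h>172),'B':(h>100)&(h<125),'Y':(h>22)&(h<35)}.items():
    m=m&(hsv[...,1]>120)&(hsv[...,2]>60)&(d>0)&(P[...,2]>.03)&(P[...,2]<.075)&(abs(P[...,0]-.612)<.06);q=P[m]
    if len(q)>20:print(k,len(q),q.mean(0).round(4),cv2.minAreaRect(q[:,:2].astype('f4')*1000),np.percentile(q[:,2],[3,97]).round(3))
```

```text
t 1.9 pos [0.6261 0.1426 0.129 ] cm [-0.36 -0.12  7.7 ] -x heading -8.48 z [-0.005 -0.001 -1.   ] F [-0.2 -0.7 -0.5] w 0.0008938747644884913
R 2940 [0.611  0.1414 0.0542] ((615.1300659179688, 140.2177276611328), (36.02671813964844, 65.27908325195312), 83.67699432373047) [0.05  0.061]
B 3079 [0.5994 0.0587 0.0539] ((600.983154296875, 56.50975036621094), (39.92313003540039, 61.61003875732422), 78.23655700683594) [0.048 0.061]
Y 950 [0.6279 0.2139 0.0536] ((632.0880126953125, 141.63229370117188), (69.6284408569336, 215.41954040527344), 3.2547247409820557) [0.046 0.062]
```

View pics/w1.png

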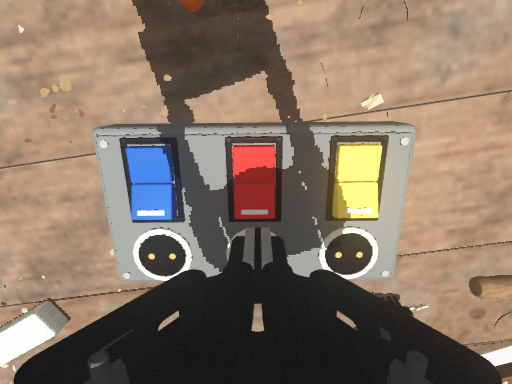

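The wrist view shows the red rocker at (254,180) with its stripe at (254,212), which confirms the estimate to about 2 mm. Now I press it down in small steps.

step_arm(motion=[[0,-0.1,0.1,3,0],[0,-0.1,0.1,6,0],[0,-0.1,0.1,6.6,0],[0,-0.1,0.1,6.9,0],[0,-0.1,0.1,7.2,0],[0,-0.1,0.1,7.5,0],[0,-0.1,0.1,7.7,0],[0,-0.1,0.1,7.8,0],[0,-0.1,0.1,7.8,0],[0,-0.1,0.1,7.8,0]])

```text
time: 2.95
tool_pos: [0.6313, 0.1425, 0.0543]
tcp_rot: [0.235, 3.13, 0.001]
wrist_force: [2.1, 0.3, 2.7]
width: 0.002
grip_force: 1.6
```

step_arm(motion=[[0,0,0,0.1,0],[0,0,0,0.2,0],[0,0,0,0.3,0],[0,0,0,0.4,0],[0,0,0,0.4,0],[0,0,0,0.4,0]])

```text
time: 3.55
tool_pos: [0.6309, 0.1424, 0.0519]
tcp_rot: [0.235, 3.131, 0.0]
wrist_force: [-1.5, -1.2, 15.1]
width: -0.002
grip_force: 7.7
```

15 N at z = 0.052 means the rocker has hit its stop. I lift, shift to blue and look.

step_arm(motion=[[0,0,0,-3,0],[0,0,0,-6,0],[0,0,-4,-7,0],[0,0,-8.5,-7,0],[0,0,-8.5,-7,0],[0,0,-8.5,-7,0],[0,0,-8.5,-7,0]])

```text
time: 4.25
tool_pos: [0.6162, 0.0588, 0.118]
tcp_rot: [-0.235, -3.13, -0.0]
wrist_force: [0.5, 0.9, 0.5]
width: 0.001
grip_force: 0.0
```

Run:
```python
from h import *
delta(.6168,.0565,.052)
im,d,K,T=cam('wrist')
P=pts(d,K,T);hsv=cv2.cvtColor(im,cv2.COLOR_RGB2HSV).astype(int);h=hsv[...,0]
for k,m in{'R':(h<8)|(h>172),'B':(h>100)&(h<125)}.items():
    m=m&(hsv[...,1]>120)&(hsv[...,2]>60)&(d>0)&(P[...,2]>.03)&(P[...,2]<.075)&(abs(P[...,0]-.612)<.06);q=P[m]
    A=np.c_[q[:,:2]-q[:,:2].mean(0)]; t=A@[.989,-.147]
    print(k,len(q),cv2.minAreaRect(q[:,:2].astype('f4')*1000),'z near->far',[np.median(q[(t>a)&(t<a+.008),2]).round(4) for a in np.arange(-.03,.03,.008)])
```

```text
t 4.25 pos [0.6162 0.0588 0.118 ] cm [-0.12 -0.21  6.6 ] -x heading -8.6 z [-0.003  0.    -1.   ] F [0.5 0.9 0.5] w 0.0010421353854620978
R 3609 ((612.8759155273438, 141.23216247558594), (41.22341537475586, 67.97817993164062), 78.64192962646484) z near->far [np.float64(0.0559), np.float64(0.0606), np.float64(0.0577), np.float64(0.0548), np.float64(0.0521), np.float64(0.0521), np.float64(0.052), np.float64(0.052)]
B 3168 ((600.8988037109375, 57.02227783203125), (34.68398666381836, 59.935787200927734), 83.58621215820312) z near->far [np.float64(0.0528), np.float64(0.0528), np.float64(0.0525), np.float64(0.0523), np.float64(0.0535), np.float64(0.056), np.float64(0.0584), np.float64(0.0608)]
```

Depth shows the red striped face level at 52 mm, so it is fully on, and blue is still off. Now I press blue.

step_arm(motion=[[0,-0.1,-0.2,3,0],[0,-0.1,-0.2,5,0],[0,-0.1,-0.2,5.6,0],[0,-0.1,-0.2,6,0],[0,-0.1,-0.2,6.3,0],[0,-0.1,-0.2,6.6,0],[0,-0.1,-0.2,6.8,0],[0,-0.1,-0.2,6.9,0],[0,-0.1,-0.2,7.0,0],[0,-0.1,-0.2,7.0,0],[0,-0.1,-0.2,7.0,0]])

```text
time: 5.4
tool_pos: [0.6189, 0.0565, 0.0519]
tcp_rot: [0.236, 3.131, 0.001]
wrist_force: [-7.1, 2.3, 13.0]
width: -0.001
grip_force: 6.2
```

step_arm(motion=[[0,0,0,-3,0],[0,0,0,-7,0],[0,5.3,-36,-9,0],[0,5.3,-36,-9,0],[0,5.3,-36,-9,0],[0,5.3,-36,-9,0],[0,5.3,-36,-9,0],[0,5.3,-36,-9,0],[0,5.3,-36,-9,0],[0,5.3,-36,-9,0],[0,5.3,-36,-9,0],[0,5.3,-36,-9,0],[0,5.3,-36,-9,0],[0,5.3,-36,-9,0]])

```text
time: 6.8
tool_pos: [0.5124, -0.2904, 0.1391]
tcp_rot: [-0.232, -3.133, -0.0]
wrist_force: [0.7, 0.4, -0.1]
width: -0.001
grip_force: 0.0
```

Run:
```python
from h import *
delta(.5135,-.2912,.037)
im,d,K,T=cam('wrist');cv2.imwrite('pics/w2.png',im[...,::-1])
P=pts(d,K,T);hsv=cv2.cvtColor(im,cv2.COLOR_RGB2HSV).astype(int);h=hsv[...,0]
for k,m in{'R':(h<8)|(h>172),'G':(h>45)&(h<90)}.items():
    m=m&(hsv[...,1]>120)&(hsv[...,2]>60)&(d>0)&(P[...,2]>.033)&(P[...,2]<.045)&(P[...,1]<-.2);q=P[m]
    if len(q)>9:print(k,len(q),cv2.minEnclosingCircle(q[:,:2].astype('f4')*1000),np.median(q,0).round(4))
im,d,K,T=cam('scene')
P=pts(d,K,T);hsv=cv2.cvtColor(im,cv2.COLOR_RGB2HSV).astype(int);h=hsv[...,0]
m=(h>100)&(h<125)&(hsv[...,1]>120)&(hsv[...,2]>60)&(abs(P[...,0]-.6)<.05)&(abs(P[...,1]-.06)<.05);q=P[m]
t=(q[:,:2]-[.599,.058])@[.989,-.147]
print('B z near->far',[np.median(q[(t>a)&(t<a+.01),2]).round(4) for a in np.arange(-.03,.03,.01)])
```

```text
t 6.8 pos [ 0.5124 -0.2904  0.1391] cm [-0.13 -0.07 10.21] -x heading -8.48 z [-0.  0. -1.] F [ 0.7  0.4 -0.1] w -0.000832507598517926
R 792 ((462.2449645996094, -258.26824951171875), 13.891298294067383) [ 0.4618 -0.2584  0.0371]
G 442 ((515.5706176757812, -289.1605224609375), 13.325255393981934) [ 0.5175 -0.2905  0.0371]
B z near->far [np.float64(0.0587), np.float64(0.0573), np.float64(0.0551), np.float64(0.0522), np.float64(0.0523), np.float64(0.0514)]
```

View pics/w2.png

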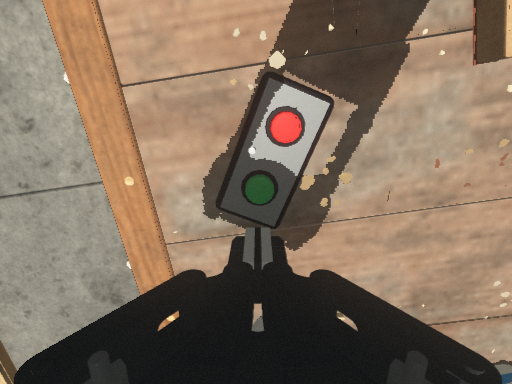

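The view shows the green button at (260,187), measured at (0.515, -0.290, 0.037), and depth confirms blue is on. Now I press the button and lift.

step_arm(motion=[[0,-0.1,0,4,0],[0,-0.1,0,8,0],[0,-0.1,0,9.4,0],[0,-0.1,0,9.9,0],[0,-0.1,0,10.2,0],[0,-0.1,0,10.4,0],[0,-0.1,0,10.6,0],[0,-0.1,0,10.8,0],[0,-0.1,0,10.9,0],[0,-0.1,0,11.0,0],[0,-0.1,0,11.0,0],[0,-0.1,0,11.0,0]])

```text
time: 8.1
tool_pos: [0.5143, -0.2928, 0.032]
tcp_rot: [0.236, 3.13, -0.002]
wrist_force: [-1.4, 1.7, 12.0]
width: -0.004
grip_force: 5.9
```

The button is fully down at z = 0.032 with 12 N. I lift clear and check.

step_arm(motion=[[0,0,0,-1,0],[0,0,0,-4,0],[0,0,0,-9,0],[0,0,0,-12,0],[0,0,0,-12,0],[0,0,0,-12,0],[0,0,0,-12,0]])

```text
time: 8.8
tool_pos: [0.5116, -0.2914, 0.1477]
tcp_rot: [-0.235, -3.13, -0.002]
wrist_force: [-0.4, -0.3, -0.7]
width: 0.004
grip_force: 0.0
```

Run:
```python
from h import *
im,d,K,T=cam('wrist');P=pts(d,K,T);hsv=cv2.cvtColor(im,cv2.COLOR_RGB2HSV).astype(int);h=hsv[...,0]
for k,m in{'R':(h<8)|(h>172),'G':(h>45)&(h<90)}.items():
    m=m&(hsv[...,1]>120)&(hsv[...,2]>60)&(d>0)&(P[...,2]>.025)&(P[...,2]<.045)&(P[...,1]<-.2);q=P[m]
    print(k,len(q),np.median(q,0).round(4))
im,d,K,T=cam('scene');P=pts(d,K,T);hsv=cv2.cvtColor(im,cv2.COLOR_RGB2HSV).astype(int);h=hsv[...,0]
for k,m,c in(('R',(h<8)|(h>172),(.612,.142)),('B',(h>100)&(h<125),(.6,.058)),('Y',(h>22)&(h<35),(.624,.226))):
    m=m&(hsv[...,1]>120)&(hsv[...,2]>60)&(abs(P[...,0]-c[0])<.05)&(abs(P[...,1]-c[1])<.05)&(P[...,2]>.045);q=P[m]
    t=(q[:,:2]-c)@[.989,-.147]
    print(k,[np.median(q[(t>a)&(t<a+.01),2]).round(4).item() for a in np.arange(-.03,.03,.01)])
```

```text
R 763 [ 0.4616 -0.2589  0.0371]
G 397 [ 0.5177 -0.2906  0.0371]
R [0.0605, 0.058, 0.055, 0.052, 0.0536, 0.0518]
B [0.0602, 0.0588, 0.0547, 0.0539, 0.0525, 0.0493]
Y [0.0525, 0.0539, 0.0539, 0.0534, 0.0556, 0.0584]
```

Red and blue are on, yellow is off, both buttons are up and the remote hasn't moved.

```bash
python3 -c "from workcell import bot;print(bot.finish_job())"
```

```text
the job is handed in; nothing more can be done
None
```

The job is handed in: I switched the red rocker on, then the blue, then pressed and released the green start button; a last camera check showed yellow off, both buttons up and the remote where it lay, but no verdict came back.

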